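# Put the four steel pieces back in their own holders

### The arm

A 6-joint arm with a two-finger parallel gripper is mounted at the origin on a cart in front of the work surface, level with it; the furniture and walls round the work are solid. World frame = base frame: x ahead of the robot, y to its left, z up, the work surface at z = 0. Lengths are in mm, angles in rad, forces in N, time in s.
With the tool pointing down it reaches from about 350 to 875 mm from the base axis. Payload 4.2 kg.
Tool frame: the origin (TCP) lies midway between the tips of the shut fingers; the grasp point (between the pads) lies 19 mm behind it (arm.grip_point_offset is the distance from the TCP to the grasp point, in mm); z points along the fingers, x is the direction in which the jaws open and shut, and the axes are right-handed (so a half turn about z gives the same grasp; the last joint's range is limited). The gripper opens to 85 mm and grips with 20 to 120 N. Pads are 22 mm wide; open, the fingers measure 114 mm over their backs; the gripper's body (76 mm by 85 mm) begins 54 mm behind the grasp point. The pads swing forward as they close: fully open they stand 13 mm farther back than shut.
Start: joints at [-0.964, 0.385, 0.008, 0, -1.194, -0.259], TCP at [213.033, -587.551, 231.312] pointing down, gripper open.
Joint ranges: [-3.14, 3.14], [-1.21, 2.06], [-1.07, 1.41], [-3.16, 2.05], [-2.99, -0.16], [-3.1, 3.1]. Speed limits (rad/s): [2.79, 2.79, 3.14, 3.14, 3.14, 3.14].

### API

Orientations are given as a unit quaternion [x, y, z, w].
In Python, from bench import arm gives the robot as it stands.
- The arm moves only by the tool move_arm, never from a script. Its argument "targets" is a list of rows, each a list of 7 numbers: the shift along the tool's x, y, z in cm, then the turn, a rotation vector about the tool's x, y, z in degrees, then the closure in counts, from 0 (fully open) to 255 (shut). In form: [[x, y, z, wx, wy, wz, grip], ...]. A call has 1 to 20 rows; each row is the pose to reach, as a shift and turn from the pose commanded when the call began, along the tool's axes at that moment; what a row does not reach only later rows make up. A row lasts 1/8 s, in which the tool goes at most 62.5 mm and 10.7 degrees, less where a joint would pass 70% of its speed; a pose out of reach is approached as far as the arm can. A call with a gripper value outside its range is refused whole. The fingers move at their own pace and stop on an object; the grip force is fixed at half the most. Time passes only in rows, so rows that repeat a pose let the fingers close. It gives the time, the measured TCP pose, the force and the opening at its end, in the units of the state.
- arm.read_state(): the state, without advancing time (a new reading comes with each control period).
- arm.get_image(name): name is "scene" or "side" or "wrist"; returns (picture, depth): 420x560x3 uint8, blue, green, red; 420x560 float32, mm along the optical axis (not along the pixel's ray), 0 where there is no reading.
- arm.camera_params(name): a dict with "mtx" (3x3 intrinsics, pixels), "world_to_cam" (4x4, takes a point from world to camera coordinates); the wrist camera has in their place "mount" (4x4, takes a point from camera to tool coordinates, whose origin is the TCP and whose axes are the tool frame's). Camera axes: x right, y down, z forward; pixel columns grow to the right and rows downward; lengths in mm; the calibration is good to about 2 mm. The wrist camera is an equidistant fisheye: a pixel r from the principal point sees the ray r / f radians off the axis. A picture is of the moment at which its call begins: read the wrist's pose just before it. camera_params takes no time and is no camera call.
- arm.job_done(): hands the job in, once; it reports no verdict.
Trained networks look in the newest picture that a camera, given by its name, has taken for a name from the list of things; names that differ only in an ending like _2 or _b are one class to them, and where a whole thing is asked for, a point or a joint stands for the part that bears it (a point fixed in the world has none). Each returns a list of dicts, best first, with "score" (0 to 1); they miss things now and then, are a little off and sometimes report something else, mostly with a low value. They report only what shows in the picture. A call takes as long as a camera call. They do not tell look-alikes from the thing itself.
- arm.search_frame(thing, camera): "bbox" ([left, top, right, bottom] in pixels, round what is visible of it).
- arm.tip_of(thing, camera): "uv" ([column, row] in pixels: a listed point, or the origin of a listed thing).
The state is a dict: "clock": time; "joints": joint angles; "joint_vel": joint speeds; "joint_efforts": joint torques, N m; "position": TCP position; "ee_rot": TCP orientation; "contact_force": force on the tool from outside, world axes, zero at the start; "wrist_torque": the same for the moment, N m; "gripper_width": finger opening in mm.
Only numpy, scipy, OpenCV 4.12 (cv2) and the standard library are available. Lean on these libraries where they do the work, as an engineer would, in place of code of your own. Each camera call takes 0.05 s, during which the arm holds its last target.

### The job

Put the four bare steel pieces of the hardness tester away, each in its own holder: the black anvil, which someone left in the gear's blue dish, goes into the white square tray, the gear into the blue dish, the bearing ring over the post of the red holder, and the dark pin upright into the cup of the yellow holder. Each must sit flat on the floor of its holder, released and at rest. Do not shift the tin or the pale reference disc that stand among them.

Things in the scene. Friction and masses are not known exactly. Their poses are not given: they have to be found in the camera images.
- anvil: Flat anvil, black steel: round foot 63 mm in diameter and 21 mm high with a central upright stem 25 mm in diameter above it, 43 mm high in all, about 0.42 kg. Origin at the centre of its underside, z up. It starts standing in the blue dish. Take it by the stem.
- gear: Grey steel spur gear lying flat on the bare bench, 60 mm across the teeth, 14 mm thick, about 0.2 kg. Origin at the centre of its underside, z up. When it lies in the blue dish, the dish's rim reaches 3.5 mm up its side: grip its upper half across the teeth.
- ring: Plain light-grey steel bearing ring lying flat on the bare bench, 52 mm outside and 34 mm inside diameter, 15 mm high, about 0.14 kg. Origin at the centre of its underside, z up. Can be gripped across its outside.
- pin: Dark stepped pin standing upright on the bare bench, 63 mm high: body 25 mm in diameter up to 43 mm, above it a neck 16 mm in diameter, about 0.16 kg. Origin at the centre of its underside, z up. Take it by the upper part of the  gripped by the neck alone it can swing.
- dish_blue: Holder for the gear: blue round dish fixed on the green mat, 88 mm outside, 80 mm inside diameter, floor 3 mm thick, rim top 6.5 mm above the mat. Origin at the centre of its underside, z up; the mat is 2.5 mm thick, so every holder's origin lies 2.5 mm above the bench top (z = 0). The anvil stands in it at the start.
- holder_red: Holder for the bearing ring: red round plate fixed on the green mat, 80 mm in diameter and 3 mm thick, with a steel post 20 mm in diameter in its middle whose tapered top is 24 mm above the mat. Origin at the centre of its underside, z up.
- socket_yellow: Holder for the pin: yellow round plate fixed on the green mat, 80 mm in diameter and 3 mm thick, with an open upright cup in its middle, 50 mm outside and 42 mm inside diameter, rim 18 mm above the mat, cup floor 3 mm above the mat. Origin at the centre of its underside, z up.
- tray_white: Holder for the anvil: white square tray fixed on the green mat, 88 mm outside, 80 mm inside, grey inlay, floor 3 mm thick, rim top 6.5 mm above the mat. Origin at the centre of its underside, x and y along its sides, z up.
- tin: Closed flat tin with a teal side and a pale lid, 64 mm in diameter, 31 mm high, standing loose on the bench. Bystander: leave it alone. Origin at the centre of its underside.
- disc: Smooth pale round reference disc, 64 mm in diameter, 12 mm thick, lying loose on the bench. Bystander: leave it alone. Origin at the centre of its underside.
There are look-alikes about, which are no part of the job. What is shaped like the gear but orange, pink or turquoise is not meant.

How it is judged (in metres and radians):
At the end, for the whole second after the job is handed in: Anvil in the white tray (centres within 14 mm), gear in the blue dish (13 mm), ring on the red holder (12 mm), pin in the yellow cup (12 mm); each upright within 0.15 rad, underside less than 6 mm above its holder's underside, released and below 0.02 m/s (horizontal distance between anvil and tray_white below 0.014 m and z of anvil in the frame of tray_white between 0 and 0.006 m and angle between each of anvil, gear, ring, pin's own z axis and vertical below 0.15 rad and linear speed of each of anvil, gear, ring, pin below 0.02 m/s and contact force between each of anvil, gear, ring, pin and the fingers below 0.05 N and horizontal distance between gear and dish_blue below 0.013 m and z of gear in the frame of dish_blue between 0 and 0.006 m and horizontal distance between ring and holder_red below 0.012 m and z of ring in the frame of holder_red between 0 and 0.006 m and horizontal distance between pin and socket_yellow below 0.012 m and z of pin in the frame of socket_yellow between 0 and 0.006 m); the robot touches nothing.
It fails at once if the tin is shifted by more than 20 mm (distance of tin from where it was at the start of the episode above 0.02 m).
It fails at once if the reference disc is shifted by more than 20 mm (distance of disc from where it was at the start of the episode above 0.02 m).
It also fails if it takes over 112 s, if anything falls off the work surface, if the arm or the gripper's body presses on something with over 40 N, if the wrist force passes 120 N, or if a joint passes its speed limit or range.

## Working session

There is one attempt and no reset: what is moved stays moved. The work goes in short steps, Python scripts to look and compute and a tool call to move; the robot and the scene stay as the last step left them, time stands still between calls to the robot, and variables do not carry over. Pictures are saved under pics/ and viewed, and the job is handed in when it is done.

Besides the shell and the picture viewer there is one more tool, called as a command line: name --pt "numbers of a row" for each row, then --argument value for the rest. move_arm: Moves the arm, as the interface text tells. Its arguments: {"type":"object","properties":{"targets":{"type":"array","items":{"type":"array","items":{"type":"number"}}}},"required":["targets"]}

```bash
mkdir -p pics; ls
python3 - <<'E'
from bench import arm
import cv2,numpy as np
s=arm.read_state();print(s)
for n in("scene","side","wrist"):
    im,d=arm.get_image(n);cv2.imwrite(f"pics/{n}0.png",im);np.save(f"pics/{n}0.npy",d)
    print(n,arm.camera_params(n))
print(arm.grip_point_offset)
E
```

```text
pics
{'clock': 0.0, 'joints': array([-9.64359179e-01,  3.85556090e-01,  6.61755568e-03, -4.69505091e-04,
       -1.19399548e+00, -2.58583985e-01]), 'joint_vel': array([-0.00259653, -0.00057458, -0.00075395, -0.00253826, -0.00092184,
       -0.00029007]), 'joint_efforts': array([ 6.41639435e-04, -3.92294276e+01,  1.88405424e+01,  4.18595552e+00,
       -4.48068909e-03, -4.75848481e-06]), 'position': array([ 212.85209351, -587.01804246,  230.22300297]), 'ee_rot': array([ 5.74143591e-01,  8.18753899e-01,  5.74148138e-04, -9.27571494e-04]), 'contact_force': array([-0.01809919,  0.85601275,  0.10327428]), 'wrist_torque': array([0.04074805, 0.02458056, 0.04203805]), 'gripper_width': 85.07993892534286}
scene {'mtx': array([[464.69922631,   0.        , 268.85892086],
       [  0.        , 464.69922631, 207.11421386],
       [  0.        ,   0.        ,   1.        ]]), 'world_to_cam': array([[-5.12498334e-01, -8.58547409e-01, -1.55500161e-02,
         3.28728236e+02],
       [-6.11867389e-01,  3.77831726e-01, -6.94882353e-01,
         3.20639661e+02],
       [ 6.02464734e-01, -3.46611501e-01
[... 496 characters left out ...]
.09014724e-01, -7.73482450e-01, -5.53384857e-01,
         9.11365485e+02],
       [ 0.00000000e+00,  0.00000000e+00,  0.00000000e+00,
         1.00000000e+00]])}
wrist {'mtx': array([[325.1922621 ,   0.        , 276.16099609],
       [  0.        , 325.1922621 , 207.46436804],
       [  0.        ,   0.        ,   1.        ]]), 'mount': array([[ 9.99999631e-01,  5.10953420e-04, -6.90465467e-04,
         1.42620211e+00],
       [-2.57679030e-04,  9.45262567e-01,  3.26310609e-01,
        -8.29164063e+01],
       [ 8.19400681e-04, -3.26310311e-01,  9.45262350e-01,
        -1.42414725e+02],
       [ 0.00000000e+00,  0.00000000e+00,  0.00000000e+00,
         1.00000000e+00]])}
18.700000000000003
```

View pics/scene0.png

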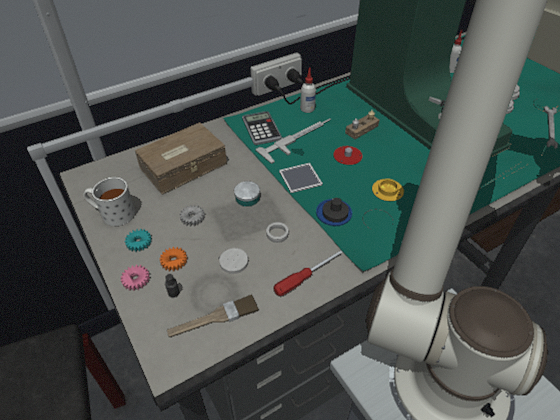

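View pics/side0.png

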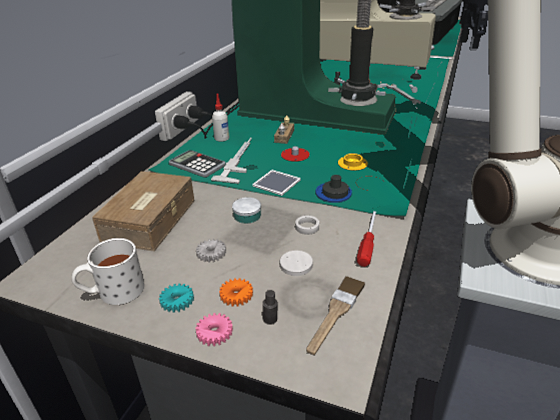

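View pics/wrist0.png

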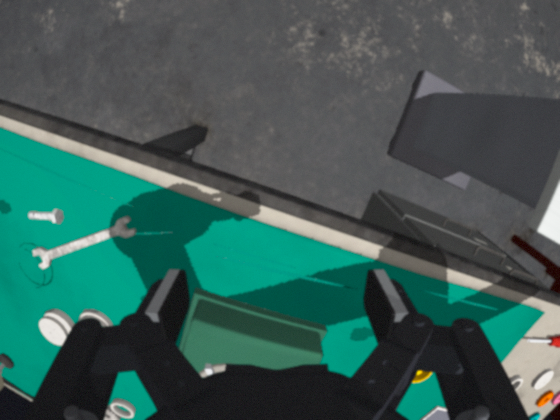

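The scene view shows the anvil in the blue dish at (333,210), the ring at (277,232), the grey gear at (192,215) and the pin at (172,286). The white tray is at (301,178), the red holder at (347,155) and the yellow holder at (388,189). The tin is at (247,193) and the disc at (233,260). The green tester stands to the right and behind.

Next I run the networks and triangulate.

```bash
cat > h.py <<'E'
from bench import arm
import numpy as np,cv2
from scipy.spatial.transform import Rotation as R
def ray(n,uv):
    p=arm.camera_params(n);K=p["mtx"];T=np.linalg.inv(p["world_to_cam"])
    d=T[:3,:3]@np.linalg.inv(K)@np.array([uv[0],uv[1],1.0]);return T[:3,3],d
def onz(n,uv,z):
    o,d=ray(n,uv);return o+d*(z-o[2])/d[2]
def wray(uv,pos,q):
    p=arm.camera_params("wrist");K=p["mtx"];M=p["mount"]
    x=(uv[0]-K[0,2])/K[0,0];y=(uv[1]-K[1,2])/K[1,1];r=np.hypot(x,y)
    d=np.array([x/r*np.sin(r),y/r*np.sin(r),np.cos(r)]) if r>1e-9 else np.array([0,0,1.])
    Rw=R.from_quat(q).as_matrix()
    return pos+Rw@M[:3,3],Rw@M[:3,:3]@d
def wonz(uv,z,pos,q):
    o,d=wray(uv,pos,q);return o+d*(z-o[2])/d[2]
def wproj(P,pos,q):
    p=arm.camera_params("wrist");K=p["mtx"];M=p["mount"]
    Rw=R.from_quat(q).as_matrix();t=Rw.T@(np.array(P)-pos);c=M[:3,:3].T@(t-M[:3,3])
    th=np.arctan2(np.hypot(c[0],c[1]),c[2]);ph=np.arctan2(c[1],c[0])
    return K[0,2]+K[0,0]*th*np.cos(ph),K[1,2]+K[1,1]*th*np.sin(ph)
def tool(P,pos,q): # world target tcp -> tool shift cm
    return R.from_quat(q).as_matrix().T@(np.array(P)-pos)/10
E
python3 - <<'E'
from h import *
z={"anvil":5.5,"gear":0,"ring":0,"pin":0,"dish_blue":2.5,"holder_red":2.5,"socket_yellow":2.5,"tray_white":2.5,"tin":0,"disc":0}
for n in z:
    for c in("scene","side"):
        for r in arm.tip_of(n,c)[:5]:
            print(n,c,round(r["score"],2),np.round(r["uv"],1),np.round(onz(c,r["uv"],z[n])[:2],1))
print(arm.read_state()["clock"])
E
```

```text
anvil scene 0.89 [334.1 207.4] [465.5 -82.8]
anvil scene 0.73 [171.2 294.7] [438.9 360.3]
anvil side 0.63 [336.6 190. ] [450.6 -86.8]
gear scene 0.61 [140.8 241.5] [617.1 363.9]
gear scene 0.61 [173.9 259.3] [527.6 317.9]
gear scene 0.59 [192.9 217.6] [622.8 227.9]
gear scene 0.59 [134.9 278.2] [524.  411.2]
gear side 0.91 [236.8 295.3] [525.1 320. ]
gear side 0.76 [210. 255.] [626.8 234.1]
gear side 0.66 [177.5 300.6] [619.7 368.3]
gear side 0.61 [211.8 332.3] [526.3 412.4]
ring scene 0.6 [277.6 234.5] [467.6  79.7]
ring side 0.86 [309.4 225.9] [468.5  71.2]
pin scene 0.8 [173.8 293.8] [442. 354.]
pin scene 0.43 [347.6 156.5] [ 608.6 -235.2]
pin side 0.83 [270.  319.2] [446.5 352.8]
dish_blue scene 0.68 [335.8 215.7] [442.8 -71.5]
dish_blue scene 0.64 [336.3 210. ] [457.7 -84. ]
dish_blue side 0.65 [331.  190.3] [464.4 -85.8]
holder_red scene 0.92 [348.5 152.5] [ 618.9 -245.9]
holder_red side 0.59 [293.2 154.7] [ 618.3 -238. ]
socket_yellow scene 0.89 [387.8 191.7] [ 440.8 -234.4]
socket_yellow scene 0.6 [333.4 209.8] [462.  -78.4]
socket_yellow side 0.62 [352.3 164.8] [ 446.9 -232.3]
tray_white scene 0.77 [303.6 175.2] [606.4 -86.8]
tray_white side 0.85 [277.2 183.1] [602.6 -75.4]
tin scene 0.65 [247.4 198.1] [611.8  81.3]
tin side 0.84 [247.2 214.9] [616.1  77.2]
disc scene 0.7 [233.4 258.7] [458.7 202.3]
disc scene 0.15 [172.3 293.5] [444.3 356.5]
disc side 0.69 [295.8 263.4] [454.1 200.5]
1.15
```

Run:
```python
from h import *
H=np.full((60,90),-1.0) # x 200..1100 /15 ; y -900..600
for n in("scene","side"):
    d=np.load(f"pics/{n}0.npy");p=arm.camera_params(n);K=p["mtx"];T=np.linalg.inv(p["world_to_cam"])
    v,u=np.mgrid[:420,:560];ok=d>0
    c=np.stack([(u-K[0,2])/K[0,0]*d,(v-K[1,2])/K[1,1]*d,d],-1)[ok]
    w=c@T[:3,:3].T+T[:3,3]
    i=((w[:,0]-200)//20).astype(int);j=((w[:,1]+900)//25).astype(int)
    m=(i>=0)&(i<50)&(j>=0)&(j<60)&(w[:,2]<1000)
    np.maximum.at(H,(i[m],j[m]),w[m,2])
print("cols y",[-900+25*j for j in range(0,60,10)])
for i in range(49,-1,-1):print(200+20*i," ".join(f"{int(max(h,-10)/10):2d}" if h>=0 else " ." for h in H[i,:60]))
im=cv2.imread("pics/scene0.png")[170:310,90:310];cv2.imwrite("pics/c1.png",cv2.resize(im,None,fx=3.5,fy=3.5,interpolation=cv2.INTER_CUBIC))
```

```text
cols y [-900, -650, -400, -150, 100, 350]
1180  .  .  .  .  .  .  .  .  .  .  .  .  .  .  .  .  .  .  .  .  .  .  .  .  .  .  .  .  .  .  .  .  .  .  .  .  .  .  .  .  .  .  .  .  .  .  .  .  .  .  .  .  .  .  .  .  .  .  .  .
1160  .  .  .  .  .  .  .  .  .  .  .  .  .  .  .  .  .  .  .  .  .  .  .  .  .  .  .  .  .  .  .  .  .  .  .  .  .  .  .  .  .  .  .  .  .  .  .  .  .  .  .  .  .  .  .  .  .  .  .  .
1140  .  .  .  .  .  .  .  .  .  .  .  .  .  .  .  .  .  .  .  .  .  .  .  .  .  .  .  .  .  .  .  .  .  .  .  .  .  .  .  .  .  .  .  .  .  .  .  .  .  .  .  .  .  .  .  .  .  .  .  .
1120  .  .  .  .  .  .  .  .  .  .  .  .  .  .  .  .  .  .  .  .  .  .  .  .  .  .  .  .  .  .  .  .  .  .  .  .  .  .  .  .  .  .  .  .  .  .  .  .  .  .  .  .  .  .  .  .  .  .  .  .
1100  .  .  .  .  .  .  .  .  .  .  .  .  .  .  .  .  .  .  .  .  .  .  .  .  .  .  .  .  .  .  .  .  .  .  .  .  .  .  .  .  .  .  .  .  .  .  .  .  .  .  .  .  .  .  .  .  .  .  .  .
1080  .  .  .  .  .  .  .  .  .  .  .  .  .  .  .  .  .  .  .  .  .  .  .  .  .  .  .  .  .  .  .  .  .  .  .  .  .  .  .  .  .  .  .
[... 7451 characters left out ...]
0  0  0  0  0  0  0  0  0  0  0  0  0  0  0  0  0  0  0  0  0  0  0  0  1  1  0  0  0  0  0  0  0  0  0  0  0  0  0  0  0  0  0  0  0  .  .  .  .  .
240  0  0  0  0  0  0  0  0  0 34 34 32 36 36  0  0  0  0  0  0  0  0  0  0  0  0  0  0  0  0  0  0  0  0  0  0  0  0  0  0  0  0  0  0  0  0  0  0  0  0  0  0  0  0  0  .  .  .  .  .
220  .  .  .  .  .  .  .  .  .  . 34 34 35 37 36  .  .  .  .  .  .  .  .  .  .  .  .  .  .  .  .  .  . 59 57  .  .  .  .  .  .  .  .  .  .  .  .  .  .  .  .  .  .  .  .  .  .  .  .  .
200  .  .  .  .  .  .  .  .  .  . 28  .  . 37 37 34  .  .  .  .  .  .  .  .  .  .  .  .  .  .  .  .  . 60 60 52  .  .  .  .  .  .  .  .  .  .  .  .  .  .  .  .  .  .  .  .  .  .  .  .
```

View pics/c1.png

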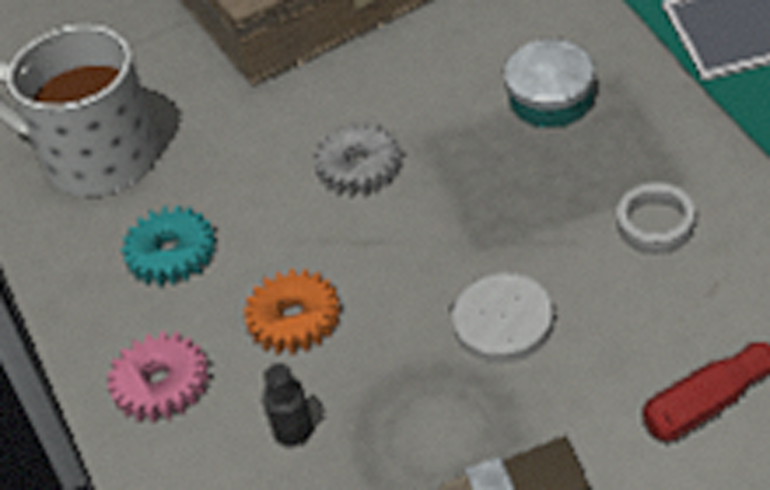

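Four gear shapes: turquoise (138,240), orange (174,259), pink (135,278) and grey (192,215). In the crop only the one at (192,215) is grey steel, so it is the gear. The tester (x>380, y<-430) is a hazard, so I draw the arm in first, then swing around and square the tool to the world axes.

move_arm --pt "3.6 2.1 0 0 0 0 0" --pt "7.3 4.2 0 0 0 0 0" --pt "10.9 6.3 0 0 0 0 0" --pt "14.6 8.4 0 0 0 0 0" --pt "18.2 10.5 0 0 0 0 0" --pt "20.9 13.4 0 0 0 5 0" --pt "23.6 16.2 0 0 0 10 0" --pt "26.3 19.1 0 0 0 15 0" --pt "29 21.9 0 0 0 19.9 0" --pt "30.3 25.6 0 0 0 19.9 0" --pt "31.7 29.3 0 0 0 19.9 0" --pt "33 33 0 0 0 19.9 0" --pt "34.3 36.6 0 0 0 19.9 0" --pt "34.3 36.6 0 0 0 19.9 0" --pt "34.3 36.6 0 0 0 19.9 0" --pt "34.3 36.6 0 0 0 19.9 0"

```text
clock: 3.15
position: [439.5, -140.9, 231.4]
ee_rot: [0.707, 0.707, -0.0, -0.0]
contact_force: [0.2, -0.4, -0.6]
gripper_width: 85.5
```

```bash
cat > look.py <<'E'
import sys
from h import *
tag=sys.argv[1];names=sys.argv[2:]
s=arm.read_state();pos,q=s["position"],s["ee_rot"]
im,d=arm.get_image("wrist");cv2.imwrite(f"pics/w{tag}.png",im);np.save(f"pics/w{tag}.npy",d)
np.savez(f"pics/w{tag}.npz",pos=pos,q=q)
print(np.round(s["clock"],2),np.round(pos,1),np.round(q,4),np.round(s["contact_force"],1),round(s["gripper_width"],1))
z={"anvil":5.5,"gear":0,"ring":0,"pin":0,"dish_blue":2.5,"holder_red":2.5,"socket_yellow":2.5,"tray_white":2.5,"tin":0,"disc":0}
for n in names:
    for r in arm.tip_of(n,"wrist")[:3]:
        print(n,round(r["score"],2),np.round(r["uv"],1),np.round(wonz(r["uv"],z[n],pos,q)[:2],1))
E
python3 look.py 1 anvil dish_blue tray_white holder_red socket_yellow ring
```

```text
3.15 [ 439.5 -140.9  231.4] [ 0.7073  0.7069 -0.     -0.    ] [ 0.2 -0.4 -0.6] 85.5
anvil 0.93 [332.3 181.4] [450.7 -73.1]
tray_white 0.72 [329.2 290.3] [604.4 -66.7]
holder_red 0.84 [203.2 297. ] [ 617.  -241.6]
socket_yellow 0.67 [194.9 177.2] [ 445.9 -236.7]
socket_yellow 0.64 [497.5 286.3] [621.1 223.7]
ring 0.57 [444.1 198.5] [472.6  82.9]
```

View pics/w1.png

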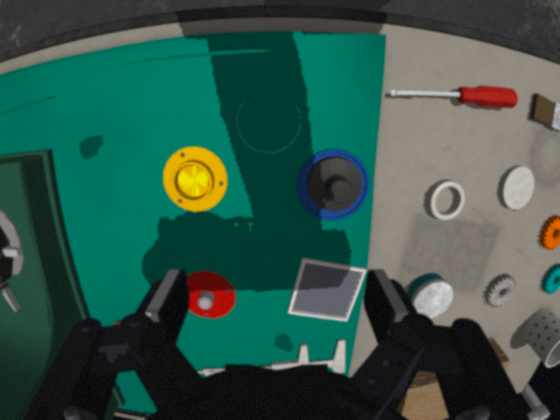

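The wrist view shows the yellow holder (195,178), the anvil in the blue dish (333,184), the red holder (210,295), the tray (328,291), the ring (445,200) and the grey gear (500,290). I refine positions by colour segmentation, projecting onto known heights and fitting circles.

```bash
cat > seg.py <<'E'
from h import *
from scipy.optimize import least_squares
def mask(im,name):
    h=cv2.cvtColor(im,cv2.COLOR_BGR2HSV);H,S,V=[h[...,i].astype(int) for i in range(3)]
    if name=="blue": return (H>105)&(H<128)&(S>120)&(V>30)
    if name=="red": return ((H<8)|(H>172))&(S>150)&(V>50)
    if name=="yellow": return (H>18)&(H<32)&(S>130)&(V>70)
def comp(m,near,maxd=60):
    m=cv2.morphologyEx(m.astype(np.uint8)*255,cv2.MORPH_CLOSE,np.ones((5,5)))
    n,l,st,c=cv2.connectedComponentsWithStats(m)
    i=1+np.argmax([st[k,4] if np.hypot(*(c[k]-near))<maxd else 0 for k in range(1,n)])
    return (l==i).astype(np.uint8)*255
def circ(P,r=None):
    P=np.array(P)
    f=lambda p:np.hypot(P[:,0]-p[0],P[:,1]-p[1])-(p[2] if r is None else r)
    x0=[*P.mean(0),40]
    s=least_squares(f,x0 if r is None else x0[:2],loss="soft_l1",f_scale=1.0)
    return s.x,np.median(abs(f(s.x)))
def hullpts(m):
    c=max(cv2.findContours(m,cv2.RETR_EXTERNAL,cv2.CHAIN_APPROX_NONE)[0],key=cv2.contourArea)
    return cv2.convexHull(c)[:,0].astype(float)
E
python3 - <<'E'
from seg import *
im=cv2.imread("pics/w1.png");a=np.load("pics/w1.npz");pos,q=a["pos"],a["q"]
for n,near,z in(("blue",(333,184),9),("red",(210,295),5.5),("yellow",(195,178),5.5)):
    m=comp(mask(im,n),near);P=[wonz(u,z,pos,q)[:2] for u in hullpts(m)]
    print(n,"wrist",circ(P))
cs={"scene":((335,210),(347,155),(388,189)),"side":((333,190),(295,154),(352,161))}
for c in cs:
    im=cv2.imread(f"pics/{c}0.png")
    for (n,z),near in zip((("blue",9),("red",5.5),("yellow",5.5)),cs[c]):
        m=comp(mask(im,n),near,25);P=[onz(c,u,z)[:2] for u in hullpts(m)]
        print(n,c,circ(P))
E
```

```text
blue wrist (array([454.56341289, -72.95035094,  42.20213618]), np.float64(0.17814776851904313))
red wrist (array([ 611.65289276, -235.11544228,   39.10209225]), np.float64(0.16809392899100928))
yellow wrist (array([ 447.88919821, -237.2000196 ,   39.92367618]), np.float64(0.08056738996672408))
blue scene (array([451.93341561, -70.93459237,  42.97921893]), np.float64(0.43110259420700814))
red scene (array([ 609.95195811, -234.73922473,   38.37176006]), np.float64(0.30799512735475787))
yellow scene (array([ 446.03070685, -236.96059272,   39.62374163]), np.float64(0.36911709325632813))
blue side (array([455.15164655, -70.47799422,  43.79658914]), np.float64(0.3720088379691582))
red side (array([ 613.19476224, -238.00495289,   39.2776426 ]), np.float64(0.3094556180845558))
yellow side (array([ 449.55272614, -247.17165921,   44.96749647]), np.float64(3.224300097739537))
```

```bash
cat > dep.py <<'E'
from seg import *
def cloud(tag):
    d=np.load(f"pics/w{tag}.npy");a=np.load(f"pics/w{tag}.npz");p=arm.camera_params("wrist");K=p["mtx"];M=p["mount"]
    v,u=np.mgrid[:420,:560];x=(u-K[0,2])/K[0,0];y=(v-K[1,2])/K[1,1];r=np.hypot(x,y)+1e-9
    t=np.tan(np.minimum(r,1.4));c=np.stack([x/r*t*d,y/r*t*d,d],-1)
    c=c@M[:3,:3].T+M[:3,3];w=c@R.from_quat(a["q"]).as_matrix().T+a["pos"];w[d<=0]=np.nan
    return w
def near(w,xy,rad,z0,z1):
    m=(np.hypot(w[...,0]-xy[0],w[...,1]-xy[1])<rad)&(w[...,2]>z0)&(w[...,2]<z1);return w[m],m
E
python3 - <<'E'
from dep import *
w=cloud(1)
def rep(n,xy,rad,z0,z1):
    P,m=near(w,xy,rad,z0,z1)
    if len(P)<5: print(n,len(P));return
    v,u=np.nonzero(m)
    c,r=cv2.minEnclosingCircle(P[:,:2].astype(np.float32))
    print(n,len(P),"centroid",np.round(P.mean(0),1),"encl",np.round(c,1),round(r,1))
rep("mat",(350,-150),30,-20,30)
rep("bench",(540,100),30,-20,30)
rep("stem",(455,-75),28,43,60)
rep("foot",(455,-75),45,20,32)
rep("ring",(470,78),40,9,25)
rep("gear",(625,230),45,9,25)
rep("redpost",(611,-235),30,18,40)
rep("yellowcup",(447,-237),35,15,40)
im=cv2.imread("pics/w1.png");cv2.imwrite("pics/c2.png",cv2.resize(im[130:340,270:540],None,fx=2.9,fy=2.9,interpolation=cv2.INTER_CUBIC))
E
```

```text
mat 2189 centroid [ 350.  -149.8    2.3] encl [ 350. -150.] 30.0
bench 1052 centroid [539.5  99.5  -0.9] encl [540. 100.] 30.0
stem 435 centroid [449.8 -73.   48. ] encl [450.5 -72.9] 12.9
foot 1740 centroid [448.1 -74.   22.1] encl [450.7 -72.8] 31.9
ring 583 centroid [470.7  78.7  13.8] encl [471.   80.6] 27.0
gear 572 centroid [625.5 226.5  13. ] encl [626.5 228.7] 30.6
redpost 157 centroid [ 609.4 -234.3   24.5] encl [ 611.5 -234.8] 10.2
yellowcup 475 centroid [ 447.7 -236.2   19.6] encl [ 447.8 -237.3] 25.2
```

View pics/c2.png

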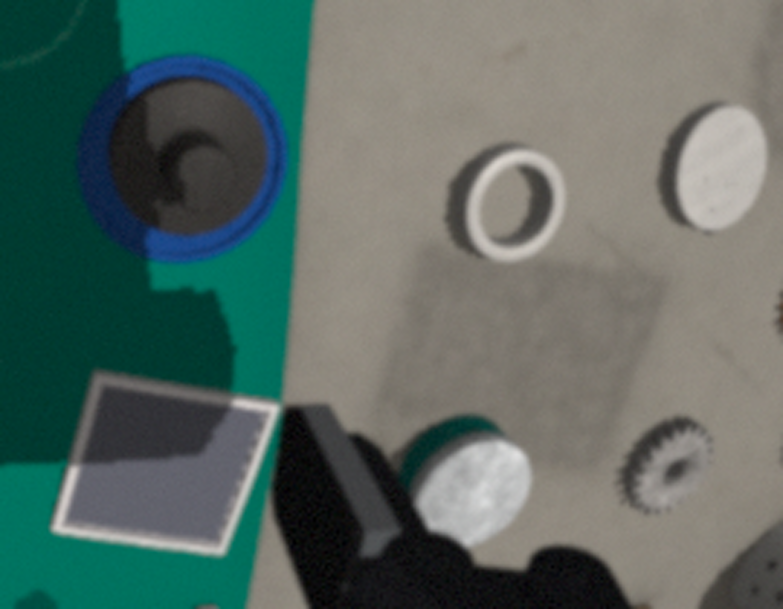

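The crop shows the anvil stem at crop (205,165), the tray's corners (97,373), (283,403), (222,556) and (52,531), the ring, and the grey gear at (668,470).

Run:
```python
from dep import *
a=np.load("pics/w1.npz");C=[(97,373),(283,403),(222,556),(52,531)]
P=np.array([wonz((x/2.9+270,y/2.9+130),9,a["pos"],a["q"])[:2] for x,y in C]);print(P.round(1),P.mean(0),[np.linalg.norm(P[i]-P[i-1]).round(1) for i in range(4)])
for c,near in(("scene",(301,178)),("side",(277,182))):
    im=cv2.imread(f"pics/{c}0.png");h=cv2.cvtColor(im,cv2.COLOR_BGR2HSV)
    m=comp((h[...,1]<90),near,15)
    q=hullpts(m);Q=np.array([onz(c,u,9)[:2] for u in q],np.float32);print(c,cv2.minAreaRect(Q))
```

```text
[[ 550.8 -104.7]
 [ 568.2  -18.3]
 [ 656.7  -37.7]
 [ 637.8 -123. ]] [603.36963862 -70.9218056 ] [np.float64(88.9), np.float64(88.2), np.float64(90.6), np.float64(87.4)]
scene ((869.55517578125, -118.15869140625), (2423.398681640625, 1768.1512451171875), 56.95619201660156)
side ((1346.142822265625, -923.755126953125), (4240.2177734375, 3359.38720703125), 13.39768123626709)
```

Tray centre is (603,-71) and its side measures about 88 mm, as given. The anvil is at (450.6,-73). I move to a hover above it.

move_arm --pt "2.3 0.4 2 0 0 0 0" --pt "4.6 0.8 5 0 0 0 0" --pt "6.8 1.1 8 0 0 0 0" --pt "6.8 1.1 11 0 0 0 0" --pt "6.8 1.1 13.5 0 0 0 0" --pt "6.8 1.1 13.5 0 0 0 0" --pt "6.8 1.1 13.5 0 0 0 0" --pt "6.8 1.1 13.5 0 0 0 0"

```text
clock: 4.5
position: [452.1, -72.3, 97.5]
ee_rot: [0.707, 0.707, 0.001, 0.001]
contact_force: [0.1, -0.1, -0.5]
gripper_width: 85.3
```

```bash
python3 look.py 2
python3 - <<'E'
from dep import *
w=cloud(2)
for z0,z1,r in((43,60,28),(20,32,45)):
    P,m=near(w,(450,-73),r,z0,z1);print(len(P),P.mean(0) if len(P) else "",cv2.minEnclosingCircle(P[:,:2].astype(np.float32)) if len(P) else "")
E
```

```text
4.5 [452.1 -72.3  97.5] [0.7069 0.7073 0.0011 0.0008] [ 0.1 -0.1 -0.5] 85.3
1170 [449.49532976 -71.87444831  48.07376297] ((450.739013671875, -71.94589233398438), 12.809514999389648)
4221 [446.11057502 -72.2102519   22.19211567] ((450.8155517578125, -71.95704650878906), 31.802675247192383)
```

View pics/w2.png

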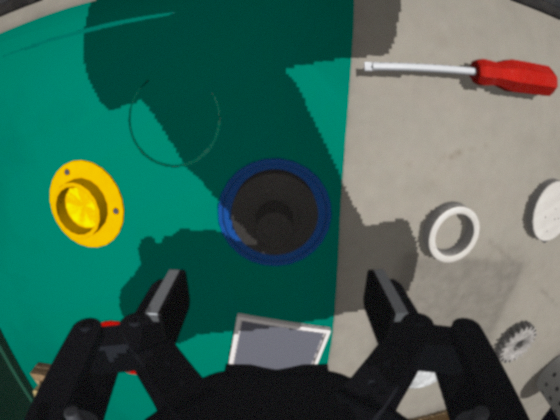

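The jaws straddle the anvil centrally (stem at (272,215)). I descend, close and lift.

move_arm --pt "0 -0.1 2 0 0 0 0" --pt "0 -0.1 4 0 0 0 0" --pt "0 -0.1 6 0 0 0 0" --pt "0 -0.1 6.9 0 0 0 0" --pt "0 -0.1 6.9 0 0 0 0" --pt "0 -0.1 6.9 0 0 0 255" --pt "0 -0.1 6.9 0 0 0 255" --pt "0 -0.1 6.9 0 0 0 255" --pt "0 -0.1 6.9 0 0 0 255" --pt "0 -0.1 6.9 0 0 0 255" --pt "0 -0.1 6.9 0 0 0 255" --pt "0 -0.1 6.9 0 0 0 255" --pt "0 -0.1 6.9 0 0 0 255"

```text
clock: 6.18
position: [450.4, -72.6, 28.2]
ee_rot: [0.707, 0.708, -0.0, 0.0]
contact_force: [-1.8, -1.4, 5.8]
gripper_width: 23.0
```

Grip width is 23 mm against a 25 mm stem, which is plausible. I lift and move over the tray.

move_arm --pt "0 0 -1.5 0 0 0 255" --pt "0 0 -3.5 0 0 0 255" --pt "0 0 -6 0 0 0 255" --pt "0 2 -6 0 0 0 255" --pt "0 5 -6 0 0 0 255" --pt "0 8 -6 0 0 0 255" --pt "0 11 -6 0 0 0 255" --pt "0 13.5 -6 0 0 0 255" --pt "0.1 15.3 -6 0 0 0 255" --pt "0.1 15.3 -6 0 0 0 255" --pt "0.1 15.3 -6 0 0 0 255" --pt "0.1 15.3 -6 0 0 0 255"

```text
clock: 7.68
position: [602.0, -71.3, 87.1]
ee_rot: [0.707, 0.707, -0.0, -0.0]
contact_force: [0.4, -0.4, -3.3]
gripper_width: 22.7
```

```bash
python3 look.py 3 tray_white
```

```text
7.68 [602.  -71.3  87.1] [ 7.070e-01  7.072e-01 -4.000e-04 -5.000e-04] [ 0.4 -0.4 -3.3] 22.7
```

View pics/w3.png

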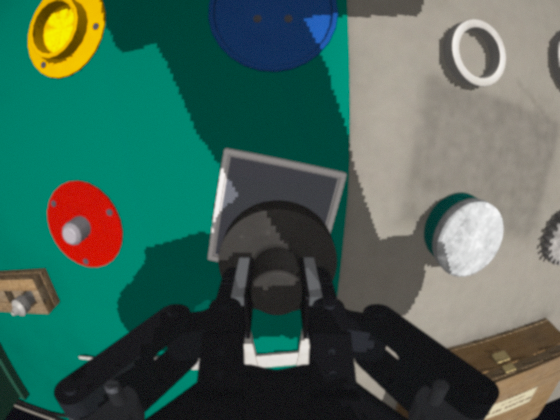

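The anvil is held upright below the jaws at (275,250). The tray shows behind it with corners at (225,150) and (345,173). I check those against the estimate.

Run:
```python
from dep import *
a=np.load("pics/w3.npz")
for c in((225,150),(347,173)):print(wonz(c,9,a["pos"],a["q"]))
w=cloud(3)
P,m=near(w,(602,-71),45,75,95);print(len(P),P.mean(0),cv2.minEnclosingCircle(P[:,:2].astype(np.float32)))
```

```text
[ 552.84547732 -104.94632235    9.        ]
[568.91088048 -19.72939805   9.        ]
5607 [586.84604483 -68.91805543  81.77672731] ((601.9773559570312, -69.1989974975586), 31.705615997314453)
```

move_arm --pt "-0.1 0.15 2 0 0 0 255" --pt "-0.1 0.15 4 0 0 0 255" --pt "-0.1 0.15 5.3 0 0 0 255" --pt "-0.1 0.15 5.8 0 0 0 255" --pt "-0.1 0.15 5.85 0 0 0 255" --pt "-0.1 0.15 5.85 0 0 0 255" --pt "-0.1 0.15 5.85 0 0 0 100" --pt "-0.1 0.15 5.85 0 0 0 0" --pt "-0.1 0.15 5.85 0 0 0 0" --pt "-0.1 0.15 5.85 0 0 0 0" --pt "-0.1 0.15 5.85 0 0 0 0" --pt "-0.1 0.15 4 0 0 0 0" --pt "-0.1 0.15 2 0 0 0 0" --pt "-0.1 0.15 -1 0 0 0 0" --pt "-0.1 0.15 -1 0 0 0 0" --pt "-0.1 0.15 -1 0 0 0 0"

```text
clock: 9.78
position: [604.1, -72.2, 96.8]
ee_rot: [0.707, 0.707, -0.0, -0.0]
contact_force: [-0.6, 0.2, 0.3]
gripper_width: 85.6
```

```bash
python3 look.py 4
python3 - <<'E'
from dep import *
w=cloud(4)
for xy,r,z0,z1 in(((603,-71),28,40,60),((603,-71),45,18,34),((625,228),45,9,25),((470,80),40,9,25)):
    P,m=near(w,xy,r,z0,z1);print(len(P),P.mean(0),cv2.minEnclosingCircle(P[:,:2].astype(np.float32)))
E
```

```text
9.78 [604.1 -72.2  96.8] [ 7.071e-01  7.072e-01 -2.000e-04 -4.000e-04] [-0.6  0.2  0.3] 85.6
1221 [603.88923857 -69.5637765   47.7329018 ] ((605.60693359375, -69.6754150390625), 13.070948600769043)
4269 [600.53780959 -69.99688966  22.22642775] ((605.7569580078125, -69.49000549316406), 31.898727416992188)
628 [631.28114046 213.95465698  12.90274378] ((629.6295776367188, 223.0955810546875), 30.28934669494629)
1525 [471.95455143  78.45001446  13.87404587] ((471.10528564453125, 80.38567352294922), 26.752281188964844)
```

View pics/w4.png

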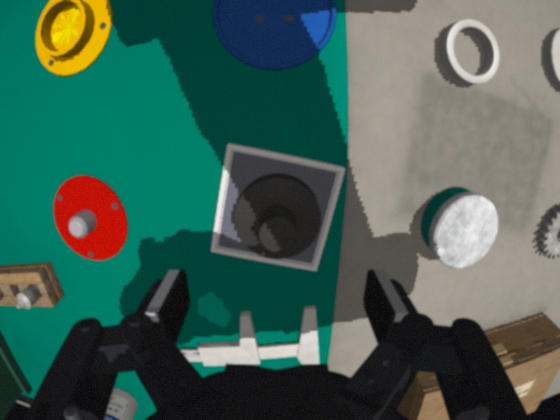

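The anvil sits in the tray at (605.7,-69.5), and its heights are unchanged, so it is flat. The gear is next.

move_arm --pt "4 0.3 -2 0 0 0 0" --pt "9 0.7 -2 0 0 0 0" --pt "14 1 -2 0 0 0 0" --pt "19 1.4 -2 0 0 0 0" --pt "24 1.8 -2 0 0 0 0" --pt "28 2 -2 0 0 0 0" --pt "30 2.2 -2 0 0 0 0" --pt "30 2.2 -2 0 0 0 0" --pt "30 2.2 -2 0 0 0 0" --pt "30 2.2 -2 0 0 0 0"

```text
clock: 11.08
position: [626.5, 226.3, 117.3]
ee_rot: [0.708, 0.707, -0.0, -0.0]
contact_force: [-0.4, -0.3, 0.0]
gripper_width: 85.1
```

```bash
python3 look.py 5
python3 - <<'E'
from dep import *
w=cloud(5)
for xy,r,z0,z1 in(((625,228),45,9,25),((443,353),30,50,80),((443,353),30,35,49)):
    P,m=near(w,xy,r,z0,z1);print(len(P),P.mean(0),cv2.minEnclosingCircle(P[:,:2].astype(np.float32)))
E
```

```text
11.08 [626.5 226.3 117.3] [ 7.075e-01  7.067e-01 -2.000e-04 -1.000e-04] [-0.4 -0.3  0. ] 85.1
3262 [626.05504041 229.55958269  13.66779737] ((627.179443359375, 229.5740203857422), 30.122703552246094)
0 [nan nan nan] ((0.0, 0.0), 0.0)
9 [457.55178976 356.41962828  36.44736488] ((457.6111145019531, 356.05548095703125), 2.8386800289154053)<stdin>:4: RuntimeWarning: Mean of empty slice.
  ret = um.true_divide(
```

View pics/w5.png

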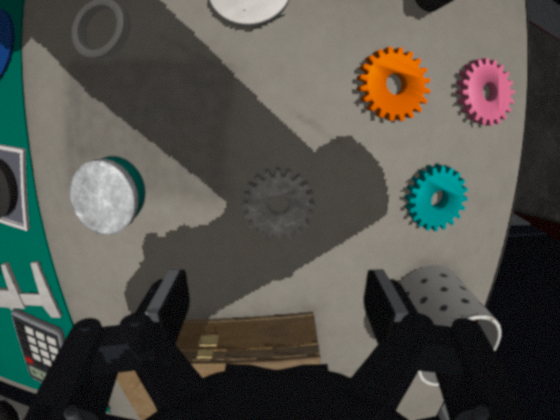

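The grey gear is directly below at (279,203), centre (627.2,229.6), with its top at z≈13.7. I descend and grip its upper half.

move_arm --pt "0.3 0.05 3 0 0 0 0" --pt "0.3 0.05 6 0 0 0 0" --pt "0.3 0.05 9 0 0 0 0" --pt "0.3 0.05 11 0 0 0 0" --pt "0.3 0.05 11.6 0 0 0 0" --pt "0.3 0.05 11.6 0 0 0 0" --pt "0.3 0.05 11.6 0 0 0 255" --pt "0.3 0.05 11.6 0 0 0 255" --pt "0.3 0.05 11.6 0 0 0 255" --pt "0.3 0.05 11.6 0 0 0 255" --pt "0.3 0.05 11.6 0 0 0 255" --pt "0.3 0.05 11.6 0 0 0 255"

```text
clock: 12.62
position: [627.9, 230.8, 3.6]
ee_rot: [0.707, 0.707, 0.001, 0.001]
contact_force: [-1.6, -1.1, 4.9]
gripper_width: 56.0
```

move_arm --pt "0 0 -1 0 0 0 255" --pt "0 0 -3 0 0 0 255" --pt "0 0 -6 0 0 0 255" --pt "0 0 -9 0 0 0 255" --pt "0 0 -9 0 0 0 255" --pt "0 0 -9 0 0 0 255"

```text
clock: 13.38
position: [626.0, 230.5, 90.1]
ee_rot: [0.707, 0.707, -0.001, -0.001]
contact_force: [-0.6, -0.1, -2.6]
gripper_width: 56.0
```

```bash
python3 look.py 6
python3 - <<'E'
from dep import *
w=cloud(6)
P,m=near(w,(628,230),45,60,130);print(len(P),np.percentile(P[:,2],[5,25,50,75,95]))
E
```

```text
13.38 [626.  230.5  90.1] [ 7.071e-01  7.071e-01 -9.000e-04 -6.000e-04] [-0.6 -0.1 -2.6] 56.0
12830 [ 92.15884048  99.64077627 100.33570997 101.27188322 124.06730338]
```

View pics/w6.png

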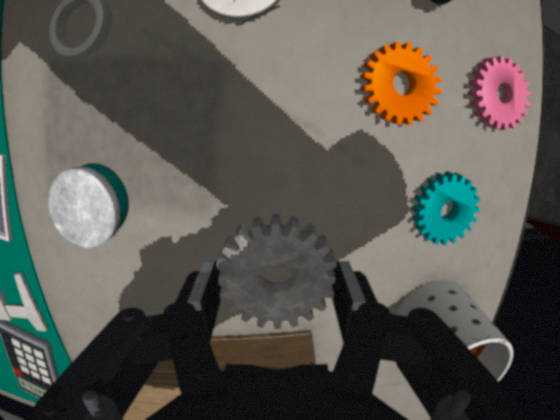

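The gear is held level, its top about 10 mm above the TCP as expected. I move to the blue dish.

move_arm --pt "-3 -1.7 0 0 0 0 255" --pt "-7 -4 0 0 0 0 255" --pt "-11 -6.3 0 0 0 0 255" --pt "-15 -8.5 0 0 0 0 255" --pt "-19 -10.8 0 0 0 0 255" --pt "-23 -13.1 0 0 0 0 255" --pt "-27 -15.4 0 0 0 0 255" --pt "-29.3 -16.7 0 0 0 0 255" --pt "-30.2 -17.2 0 0 0 0 255" --pt "-30.2 -17.2 0 0 0 0 255" --pt "-30.2 -17.2 0 0 0 0 255" --pt "-30.2 -17.2 0 0 0 0 255"

```text
clock: 14.92
position: [455.7, -70.6, 91.2]
ee_rot: [0.707, 0.708, 0.0, 0.0]
contact_force: [0.3, -0.2, -2.9]
gripper_width: 55.9
```

```bash
python3 look.py 7
python3 - <<'E'
from dep import *
w=cloud(7);im=cv2.imread("pics/w7.png");a=np.load("pics/w7.npz")
P,m=near(w,a["pos"][:2],45,97,104);print(len(P),cv2.minEnclosingCircle(P[:,:2].astype(np.float32)))
m=comp(mask(im,"blue"),(275,200),90);P=np.array([wonz(u,9,a["pos"],a["q"])[:2] for u in hullpts(m)])
print(circ(P,44),P.min(0),P.max(0))
E
```

```text
14.92 [455.7 -70.6  91.2] [7.065e-01 7.077e-01 1.000e-04 0.000e+00] [ 0.3 -0.2 -2.9] 55.9
8729 ((449.8443603515625, -69.33668518066406), 40.36399841308594)
(array([455.77340074, -71.64678129]), np.float64(0.8847544310732687)) [ 411.85918882 -114.58682218] [475.52243648 -29.64973305]
```

View pics/w7.png

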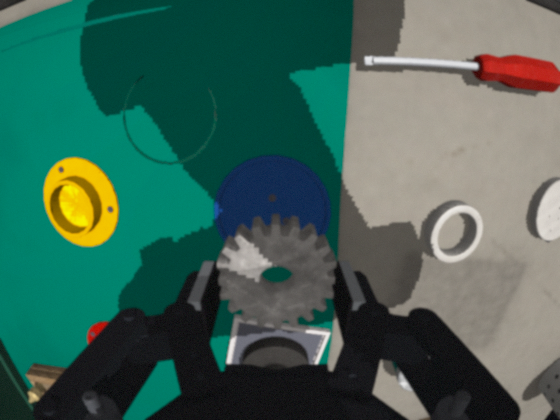

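Run:
```python
from dep import *
a=np.load("pics/w7.npz");print([wonz(c,101,a["pos"],a["q"]).round(1) for c in((275,273),(218,273),(336,273),(276,216),(276,327))])
```

```text
[array([450.7, -69.5, 101. ]), array([451.2, -96.7, 101. ]), array([451.1, -40.4, 101. ]), array([422. , -69.1, 101. ]), array([484., -69., 101.])]
```

Gear centre is about (452,-69) and the dish is (455.3,-72), so I shift by that difference while lowering.

move_arm --pt "-0.3 0.25 2.5 0 0 0 255" --pt "-0.3 0.25 5 0 0 0 255" --pt "-0.3 0.25 7 0 0 0 255" --pt "-0.3 0.25 8 0 0 0 255" --pt "-0.3 0.25 8.15 0 0 0 255" --pt "-0.3 0.25 8.15 0 0 0 255" --pt "-0.3 0.25 8.15 0 0 0 255"

```text
clock: 15.85
position: [458.3, -74.2, 10.5]
ee_rot: [0.707, 0.707, 0.001, 0.001]
contact_force: [-0.0, -0.6, -2.3]
gripper_width: 56.0
```

move_arm --pt "0 0 0.1 0 0 0 255" --pt "0 0 0.12 0 0 0 255" --pt "0 0 0.12 0 0 0 60" --pt "0 0 0.12 0 0 0 0" --pt "0 0 0.12 0 0 0 0" --pt "0 0 0.12 0 0 0 0" --pt "0 0 -2 0 0 0 0" --pt "0 0 -5 0 0 0 0" --pt "0 0 -9 0 0 0 0" --pt "0 0 -9 0 0 0 0" --pt "0 0 -9 0 0 0 0"

```text
clock: 17.23
position: [457.1, -74.3, 99.5]
ee_rot: [0.707, 0.707, -0.0, -0.0]
contact_force: [0.4, 1.7, -0.5]
gripper_width: 85.4
```

```bash
python3 look.py 8
python3 - <<'E'
from dep import *
w=cloud(8);im=cv2.imread("pics/w8.png");a=np.load("pics/w8.npz")
for xy,r,z0,z1 in(((455,-72),42,14,30),((471,80),40,9,25)):
    P,m=near(w,xy,r,z0,z1);print(len(P),P.mean(0),cv2.minEnclosingCircle(P[:,:2].astype(np.float32)))
m=comp(mask(im,"blue"),(275,200),90);P=np.array([wonz(u,9,a["pos"],a["q"])[:2] for u in hullpts(m)])
print(circ(P,44),P.min(0),P.max(0))
E
```

```text
17.23 [457.1 -74.3  99.5] [ 7.071e-01  7.071e-01 -1.000e-04 -3.000e-04] [ 0.4  1.7 -0.5] 85.4
3926 [456.10176347 -72.55851405  19.1130886 ] ((457.8646240234375, -72.12238311767578), 30.351638793945312)
1285 [469.93604427  78.4306593   13.78880985] ((471.49798583984375, 80.19683074951172), 26.651193618774414)
(array([454.9005988 , -72.59212436]), np.float64(1.1570949099677392)) [ 411.7107993  -114.41043213] [497.2633826  -29.74088806]
```

View pics/w8.png

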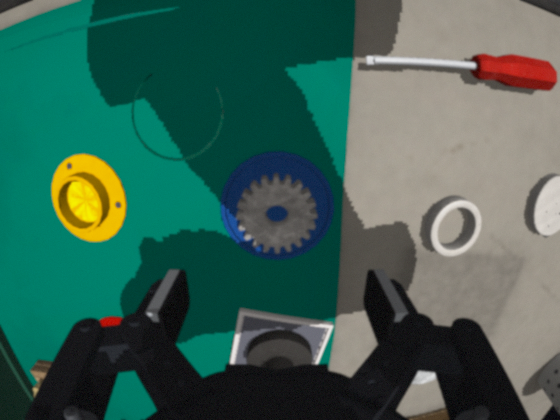

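The gear is flat in the dish at (457.9,-72.1), top at 19.1 mm (19.5 expected). Now the ring at (471.3,80.3).

move_arm --pt "3 0.3 0 0 0 0 0" --pt "7 0.7 0 0 0 0 0" --pt "11 1 0 0 0 0 0" --pt "14 1.3 0 0 0 0 0" --pt "15.5 1.4 0 0 0 0 0" --pt "15.5 1.4 3 0 0 0 0" --pt "15.5 1.4 5.5 0 0 0 0" --pt "15.5 1.4 5.5 0 0 0 0" --pt "15.5 1.4 5.5 0 0 0 0" --pt "15.5 1.4 5.5 0 0 0 0"

```text
clock: 18.52
position: [472.3, 80.8, 45.8]
ee_rot: [0.707, 0.707, 0.001, 0.0]
contact_force: [0.1, -0.8, -0.6]
gripper_width: 85.6
```

```bash
python3 look.py 9
python3 - <<'E'
from dep import *
w=cloud(9)
P,m=near(w,(471,80),40,9,25);print(len(P),P.mean(0),cv2.minEnclosingCircle(P[:,:2].astype(np.float32)))
E
```

```text
18.52 [472.3  80.8  45.8] [7.070e-01 7.072e-01 1.000e-03 3.000e-04] [ 0.1 -0.8 -0.6] 85.6
2849 [469.81038267  80.66646014  14.18895899] ((471.4302062988281, 80.78790283203125), 26.451805114746094)
```

View pics/w9.png

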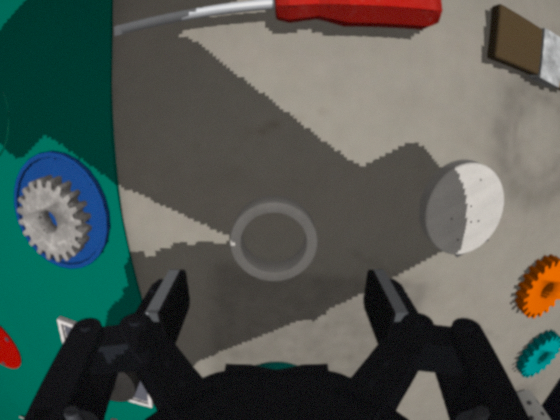

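The ring is centred below the jaws at (274,240). I descend, grip and lift.

move_arm --pt "0 -0.1 2 0 0 0 0" --pt "0 -0.1 3.7 0 0 0 0" --pt "0 -0.1 4.3 0 0 0 0" --pt "0 -0.1 4.3 0 0 0 0" --pt "0 -0.1 4.3 0 0 0 255" --pt "0 -0.1 4.3 0 0 0 255" --pt "0 -0.1 4.3 0 0 0 255" --pt "0 -0.1 4.3 0 0 0 255" --pt "0 -0.1 4.3 0 0 0 255" --pt "0 -0.1 4.3 0 0 0 255"

```text
clock: 19.82
position: [471.0, 80.8, 3.0]
ee_rot: [0.707, 0.707, 0.001, 0.0]
contact_force: [-1.3, 0.3, 7.8]
gripper_width: 49.0
```

move_arm --pt "0 0 -1 0 0 0 255" --pt "0 0 -3 0 0 0 255" --pt "0 0 -6 0 0 0 255" --pt "0 0 -9 0 0 0 255" --pt "0 0 -9 0 0 0 255" --pt "0 0 -9 0 0 0 255"

```text
clock: 20.58
position: [469.8, 80.4, 91.3]
ee_rot: [0.707, 0.707, -0.0, -0.0]
contact_force: [0.4, -1.0, -1.9]
gripper_width: 49.0
```

move_arm --pt "-3 1.3 0 0 0 0 255" --pt "-7 3.1 0 0 0 0 255" --pt "-11 4.9 0 0 0 0 255" --pt "-15 6.7 0 0 0 0 255" --pt "-19 8.5 0 0 0 0 255" --pt "-23 10.3 0 0 0 0 255" --pt "-27 12.1 0 0 0 0 255" --pt "-30 13.5 0 0 0 0 255" --pt "-31.5 14.2 0 0 0 0 255" --pt "-31.5 14.2 0 0 0 0 255" --pt "-31.5 14.2 0 0 0 0 255" --pt "-31.5 14.2 0 0 0 0 255"

```text
clock: 22.08
position: [612.5, -233.1, 91.9]
ee_rot: [0.706, 0.708, -0.0, -0.0]
contact_force: [-0.3, 0.3, -0.8]
gripper_width: 49.0
```

```bash
python3 look.py 10
python3 - <<'E'
from dep import *
w=cloud(10);im=cv2.imread("pics/w10.png");a=np.load("pics/w10.npz")
P,m=near(w,a["pos"][:2],35,98,106);print(len(P),P.mean(0),cv2.minEnclosingCircle(P[:,:2].astype(np.float32)))
m=comp(mask(im,"red"),(275,200),90);P=np.array([wonz(u,5.5,a["pos"],a["q"])[:2] for u in hullpts(m)])
print(circ(P,40),P.min(0),P.max(0))
cv2.imwrite("pics/c10.png",cv2.resize(im[120:350,160:400],None,fx=2.5,fy=2.5))
E
```

```text
22.08 [ 612.5 -233.1   91.9] [ 7.065e-01  7.078e-01 -0.000e+00 -2.000e-04] [-0.3  0.3 -0.8] 49.0
4503 [ 609.86774471 -231.88727922  102.77976536] ((606.1209106445312, -233.84873962402344), 33.61619186401367)
(array([ 612.80357444, -235.58482535]), np.float64(0.4556215476831511)) [ 572.92597092 -274.72780408] [ 636.64383171 -196.41291309]
```

View pics/c10.png

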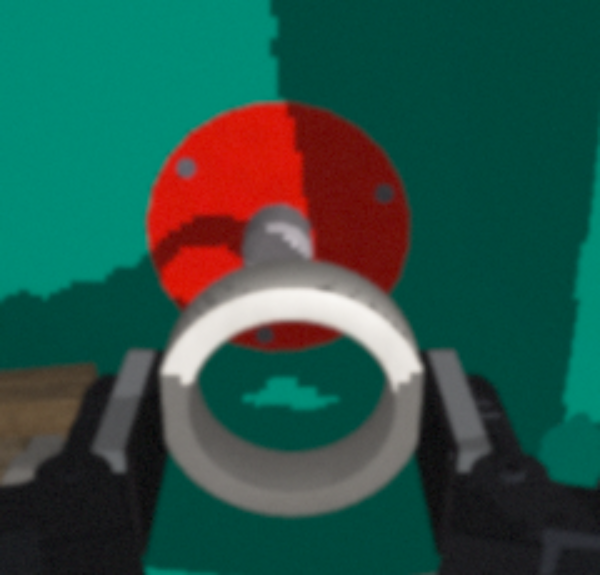

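Run:
```python
from dep import *
a=np.load("pics/w10.npz");f=lambda x,y,z:wonz((160+x/2.5,120+y/2.5),z,a["pos"],a["q"]).round(1)
print([f(*c,104) for c in((162,385),(423,385),(293,288),(293,517))], f(280,242,26.5))
```

```text
[array([ 607. , -255.4,  104. ]), array([ 606.9, -206.6,  104. ]), array([ 586.9, -231. ,  104. ]), array([ 638.7, -230.8,  104. ])] [ 607.5 -234.3   26.5]
```

Ring centre is (612.8,-231) and the post (612,-235.4). I shift 4.5 mm in -y and lower in two stages, checking force.

move_arm --pt "-0.45 -0.05 0 0 0 0 255" --pt "-0.45 -0.05 2.5 0 0 0 255" --pt "-0.45 -0.05 5 0 0 0 255" --pt "-0.45 -0.05 6.5 0 0 0 255" --pt "-0.45 -0.05 7.3 0 0 0 255" --pt "-0.45 -0.05 7.3 0 0 0 255" --pt "-0.45 -0.05 7.3 0 0 0 255"

```text
clock: 23.0
position: [613.0, -238.9, 19.8]
ee_rot: [0.707, 0.707, 0.0, 0.001]
contact_force: [0.9, 0.8, -1.3]
gripper_width: 49.2
```

Only the ring's weight is felt, so it is over the post freely. I lower the rest, release and retreat.

move_arm --pt "0 0 0.7 0 0 0 255" --pt "0 0 1.05 0 0 0 255" --pt "0 0 1.05 0 0 0 255" --pt "0 0 1.05 0 0 0 60" --pt "0 0 1.05 0 0 0 0" --pt "0 0 1.05 0 0 0 0" --pt "0 0 1.05 0 0 0 0" --pt "0 0 -2 0 0 0 0" --pt "0 0 -5 0 0 0 0" --pt "0 0 -8 0 0 0 0" --pt "0 0 -8 0 0 0 0" --pt "0 0 -8 0 0 0 0"

```text
clock: 24.5
position: [611.7, -238.5, 98.1]
ee_rot: [0.707, 0.707, -0.0, -0.001]
contact_force: [-0.7, 0.6, -0.1]
gripper_width: 85.6
```

```bash
python3 look.py 11
python3 - <<'E'
from dep import *
w=cloud(11);im=cv2.imread("pics/w11.png");a=np.load("pics/w11.npz")
P,m=near(w,(612,-235),40,14,23);P=P[np.hypot(P[:,0]-612,P[:,1]+235)>14];print(len(P),P.mean(0),cv2.minEnclosingCircle(P[:,:2].astype(np.float32)),np.percentile(P[:,2],[10,90]))
cv2.imwrite("pics/c11.png",cv2.resize(im[100:350,60:460],None,fx=2,fy=2))
E
```

```text
24.5 [ 611.7 -238.5   98.1] [ 7.070e-01  7.072e-01 -1.000e-04 -6.000e-04] [-0.7  0.6 -0.1] 85.6
1928 [ 611.68613724 -236.97106704   19.64564779] ((612.6019287109375, -236.76904296875), 26.276845932006836) [17.43365966 20.91845573]
```

View pics/c11.png

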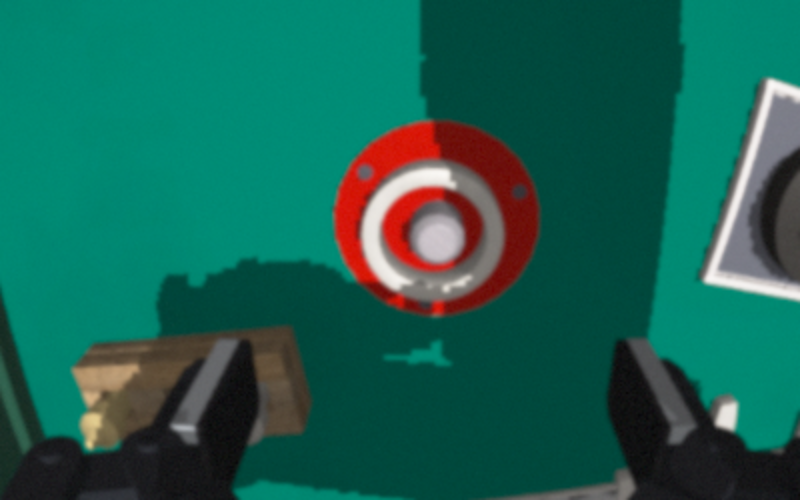

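The ring is flat around the post at (612.6,-236.8). The pin is next, at about (443,353). I hover above it and look.

move_arm --pt "3 -0.8 -1 0 0 0 0" --pt "7 -2 -3 0 0 0 0" --pt "12 -3.5 -4 0 0 0 0" --pt "17 -5 -4 0 0 0 0" --pt "22 -6.4 -4 0 0 0 0" --pt "27 -7.8 -4 0 0 0 0" --pt "32 -9.2 -4 0 0 0 0" --pt "37 -10.6 -4 0 0 0 0" --pt "42 -12.1 -4 0 0 0 0" --pt "47 -13.6 -4 0 0 0 0" --pt "52 -15 -4 0 0 0 0" --pt "56 -16.2 -4 0 0 0 0" --pt "58.5 -17 -4 0 0 0 0" --pt "58.5 -17 -4 0 0 0 0" --pt "58.5 -17 -4 0 0 0 0" --pt "58.5 -17 -4 0 0 0 0"

```text
clock: 26.55
position: [442.1, 345.0, 138.5]
ee_rot: [0.707, 0.707, -0.001, 0.0]
contact_force: [0.4, -0.2, -0.9]
gripper_width: 85.5
```

```bash
python3 look.py 12 pin
python3 - <<'E'
from dep import *
w=cloud(12)
for z0,z1 in((55,80),(38,46)):
    P,m=near(w,(443,354),35,z0,z1)
    if len(P):print(len(P),P.mean(0),cv2.minEnclosingCircle(P[:,:2].astype(np.float32)))
E
```

```text
26.55 [442.1 345.  138.5] [ 7.074e-01  7.068e-01 -5.000e-04  1.000e-04] [ 0.4 -0.2 -0.9] 85.5
pin 0.78 [283.6 199.1] [447.6 353.2]
410 [442.97261324 355.37704921  61.83427179] ((443.8013610839844, 355.3310852050781), 8.1963472366333)
352 [440.40968685 354.6110238   40.20994132] ((444.87493896484375, 355.3446960449219), 12.527508735656738)
```

View pics/w12.png

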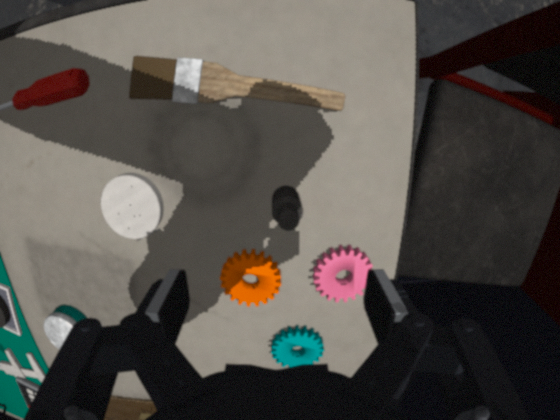

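Pin stands at (285,207), i.e. (444,355.3), heights 62 and 40 as expected. I descend to grip the upper body.

move_arm --pt "0.95 0.2 0 0 0 0 0" --pt "0.95 0.2 3 0 0 0 0" --pt "0.95 0.2 6 0 0 0 0" --pt "0.95 0.2 9 0 0 0 0" --pt "0.95 0.2 11.2 0 0 0 0" --pt "0.95 0.2 11.75 0 0 0 0" --pt "0.95 0.2 11.75 0 0 0 0" --pt "0.95 0.2 11.75 0 0 0 255" --pt "0.95 0.2 11.75 0 0 0 255" --pt "0.95 0.2 11.75 0 0 0 255" --pt "0.95 0.2 11.75 0 0 0 255" --pt "0.95 0.2 11.75 0 0 0 255" --pt "0.95 0.2 11.75 0 0 0 255" --pt "0.95 0.2 11.75 0 0 0 255"

```text
clock: 28.4
position: [444.1, 355.6, 22.0]
ee_rot: [0.707, 0.707, 0.0, 0.0]
contact_force: [-1.0, -2.3, 5.9]
gripper_width: 22.4
```

move_arm --pt "0 0 -1 0 0 0 255" --pt "0 0 -3 0 0 0 255" --pt "0 0 -6 0 0 0 255" --pt "0 0 -9 0 0 0 255" --pt "0 0 -9 0 0 0 255" --pt "0 0 -9 0 0 0 255"

```text
clock: 29.15
position: [443.3, 355.2, 110.5]
ee_rot: [0.707, 0.707, -0.001, -0.0]
contact_force: [-0.4, 0.4, -0.4]
gripper_width: 22.4
```

```bash
python3 look.py 13
python3 - <<'E'
from h import *
im,_=arm.get_image("side");cv2.imwrite("pics/s13.png",im[100:380,100:450])
E
```

```text
29.15 [443.3 355.2 110.5] [ 7.071e-01  7.071e-01 -7.000e-04 -2.000e-04] [-0.4  0.4 -0.4] 22.4
```

View pics/w13.png

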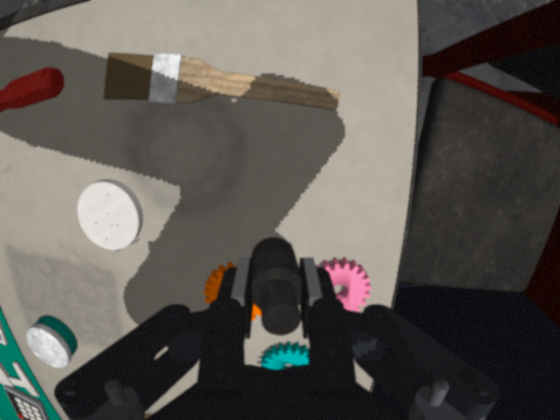

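View pics/s13.png

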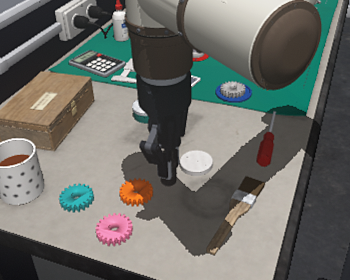

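The pin is lifted and held, its bottom at wrist (273,243). I carry it to the yellow cup.

move_arm --pt "-3 0 0 0 0 0 255" --pt "-7 0 0 0 0 0 255" --pt "-12 0 0 0 0 0 255" --pt "-17 0 0 0 0 0 255" --pt "-22 0 0 0 0 0 255" --pt "-27 0 0 0 0 0 255" --pt "-32 0 0 0 0 0 255" --pt "-37 0 0 0 0 0 255" --pt "-42 0 0 0 0 0 255" --pt "-47 0.2 0 0 0 0 255" --pt "-52 0.4 0 0 0 0 255" --pt "-56 0.4 0 0 0 0 255" --pt "-58.5 0.4 0 0 0 0 255" --pt "-59.3 0.4 0 0 0 0 255" --pt "-59.3 0.4 0 0 0 0 255" --pt "-59.3 0.4 0 0 0 0 255" --pt "-59.3 0.4 0 0 0 0 255"

```text
clock: 31.38
position: [448.4, -236.5, 111.4]
ee_rot: [0.706, 0.708, 0.0, -0.0]
contact_force: [0.4, -0.0, -1.4]
gripper_width: 22.6
```

```bash
python3 look.py 14
python3 - <<'E'
from dep import *
im=cv2.imread("pics/w14.png");a=np.load("pics/w14.npz")
m=comp(mask(im,"yellow"),(275,200),90);P=np.array([wonz(u,5.5,a["pos"],a["q"])[:2] for u in hullpts(m)])
print(circ(P,40),P.min(0),P.max(0))
cv2.imwrite("pics/c14.png",cv2.resize(im[120:350,160:400],None,fx=2.5,fy=2.5))
c,_=arm.get_image("scene");cv2.imwrite("pics/s14.png",cv2.resize(c[80:260,290:500],None,fx=3,fy=3))
E
```

```text
31.38 [ 448.4 -236.5  111.4] [ 0.7065  0.7078  0.     -0.    ] [ 0.4 -0.  -1.4] 22.6
(array([ 447.68549932, -237.45300519]), np.float64(0.1319780020427217)) [ 407.85383439 -277.27631199] [ 484.34928213 -197.70987986]
```

View pics/c14.png

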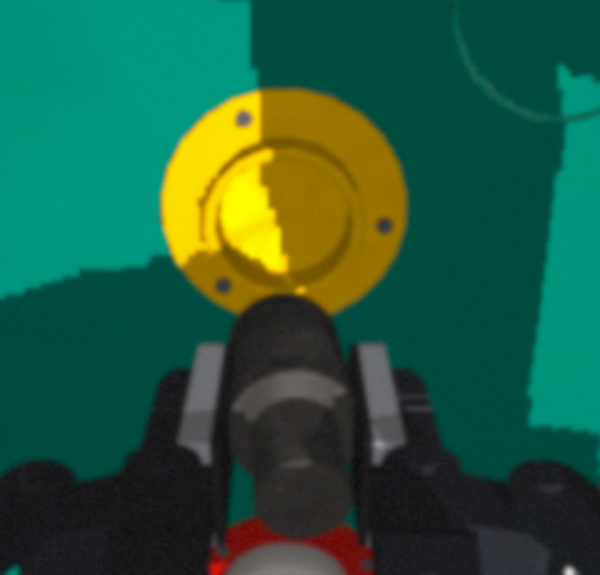

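View pics/s14.png

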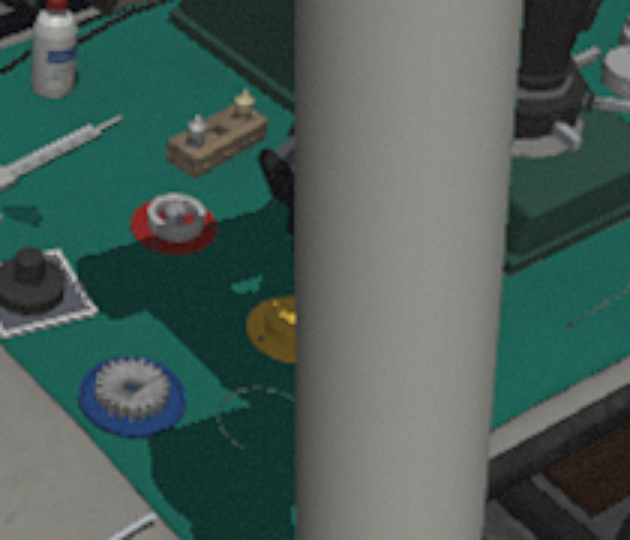

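Run:
```python
from dep import *
a=np.load("pics/w14.npz");f=lambda x,y,z:wonz((160+x/2.5,120+y/2.5),z,a["pos"],a["q"]).round(1)
print("top",f(302,498,152.4),f(254,498,152.4),f(350,498,152.4),f(302,462,152.4),f(302,536,152.4))
print("bot near edge",f(286,293,89.4),f(237,330,89.4),f(335,330,89.4))
# project upright pin at (x,y)
for xy in((448.4,-234.5),(447,-234.5)):
  for z,r in((152.4,8),(132.4,12.5),(89.4,12.5)):
    u=np.array([wproj((xy[0]+r*np.cos(t),xy[1]+r*np.sin(t),z),a["pos"],a["q"]) for t in np.linspace(0,6.28,60)])
    u=(u-[160,120])*2.5;print(xy,z,u.min(0).round(),u.max(0).round())
```

```text
top [ 446.3 -233.   152.4] [ 446.3 -240.5  152.4] [ 446.3 -225.5  152.4] [ 439.1 -233.1  152.4] [ 454.4 -232.9  152.4]
bot near edge [ 439.1 -235.9   89.4] [ 448.4 -247.    89.4] [ 448.3 -224.8   89.4]
(448.4, -234.5) 152.4 [242. 469.] [343. 545.]
(448.4, -234.5) 132.4 [223. 379.] [362. 492.]
(448.4, -234.5) 89.4 [237. 280.] [347. 378.]
(447, -234.5) 152.4 [242. 461.] [343. 539.]
(447, -234.5) 132.4 [222. 372.] [362. 486.]
(447, -234.5) 89.4 [237. 274.] [347. 373.]
```

The pin leans slightly, about 0.08 rad along x (bottom ≈(451,-236), top ≈(446,-233)). It still fits the cup with slack and will right itself on landing. I correct and lower in stages.

move_arm --pt "-0.2 -0.25 0 0 0 0 255" --pt "-0.2 -0.25 2.5 0 0 0 255" --pt "-0.2 -0.25 5 0 0 0 255" --pt "-0.2 -0.25 6.5 0 0 0 255" --pt "-0.2 -0.25 7.3 0 0 0 255" --pt "-0.2 -0.25 7.7 0 0 0 255" --pt "-0.2 -0.25 7.7 0 0 0 255" --pt "-0.2 -0.25 7.7 0 0 0 255"

```text
clock: 32.48
position: [446.2, -239.5, 34.9]
ee_rot: [0.707, 0.707, 0.0, 0.001]
contact_force: [-0.1, -0.3, -0.9]
gripper_width: 22.3
```

```bash
python3 look.py 15;python3 - <<'E'
import cv2
im=cv2.imread("pics/w15.png");cv2.imwrite("pics/c15.png",cv2.resize(im[120:350,160:400],None,fx=2.5,fy=2.5))
E
```

```text
32.48 [ 446.2 -239.5   34.9] [7.069e-01 7.073e-01 4.000e-04 6.000e-04] [-0.1 -0.3 -0.9] 22.3
```

View pics/c15.png

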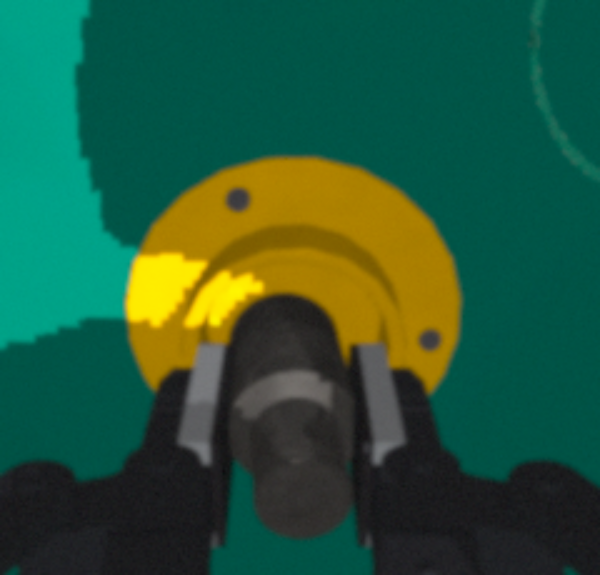

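The pin's end is inside the cup with no contact. I lower it the last 7 mm.

move_arm --pt "0 0 0.4 0 0 0 255" --pt "0 0 0.65 0 0 0 255" --pt "0 0 0.75 0 0 0 255" --pt "0 0 0.75 0 0 0 255"

```text
clock: 33.02
position: [445.8, -239.4, 27.4]
ee_rot: [0.707, 0.707, -0.0, 0.0]
contact_force: [-0.6, 1.7, 4.4]
gripper_width: 22.3
```

It touches the floor (4.4 N). I release gently and rise.

move_arm --pt "0 0 0.75 0 0 0 170" --pt "0 0 0.75 0 0 0 130" --pt "0 0 0.75 0 0 0 60" --pt "0 0 0.75 0 0 0 0" --pt "0 0 0.75 0 0 0 0" --pt "0 0 0.75 0 0 0 0" --pt "0 0 -2 0 0 0 0" --pt "0 0 -5 0 0 0 0" --pt "0 0 -9 0 0 0 0" --pt "0 0 -13 0 0 0 0" --pt "5 -2 -17 0 0 0 0" --pt "10 -3 -20 0 0 0 0" --pt "10 -3 -20 0 0 0 0" --pt "10 -3 -20 0 0 0 0" --pt "10 -3 -20 0 0 0 0"

```text
clock: 34.9
position: [415.3, -140.0, 225.6]
ee_rot: [0.707, 0.707, -0.001, -0.001]
contact_force: [-0.8, -0.2, 0.7]
gripper_width: 85.6
```

```bash
python3 look.py 16
python3 - <<'E'
from dep import *
w=cloud(16)
for n,xy,r,z0,z1 in(("pin neck",(447,-237),25,60,80),("pin body",(447,-237),25,43,52),("cup",(447,-237),35,16,24),("gear",(457,-72),38,15,25),("stem",(605,-70),25,42,55),("ring",(612,-236),35,14,23),("tin",(614,79),50,26,40),("disc",(456,200),50,8,16)):
    P,m=near(w,xy,r,z0,z1)
    if len(P)>3:print(n,len(P),P.mean(0).round(1),cv2.minEnclosingCircle(P[:,:2].astype(np.float32)))
for c in("scene","side"):
    im,_=arm.get_image(c);cv2.imwrite(f"pics/{c}16.png",im)
E
```

```text
34.9 [ 415.3 -140.   225.6] [ 0.7075  0.7068 -0.0009 -0.0009] [-0.8 -0.2  0.7] 85.6
pin neck 206 [ 444.7 -238.1   67. ] ((445.669921875, -239.03524780273438), 8.127732276916504)
pin body 206 [ 443.4 -236.    46. ] ((447.0960998535156, -239.08522033691406), 12.985772132873535)
cup 422 [ 444.1 -232.3   19.9] ((447.5622863769531, -237.09295654296875), 25.381488800048828)
gear 1565 [456.6 -73.2  19.1] ((457.7285461425781, -72.94599914550781), 30.490083694458008)
stem 278 [603.  -70.4  47.5] ((605.218505859375, -69.69517517089844), 13.381453514099121)
ring 582 [ 610.2 -236.    19.2] ((612.315185546875, -237.32809448242188), 26.99737548828125)
tin 598 [601.7  86.9  30.4] ((611.5729370117188, 82.9964828491211), 32.81514358520508)
disc 1045 [450.9 204.4  11.5] ((451.51470947265625, 206.18759155273438), 32.48933792114258)
```

View pics/w16.png

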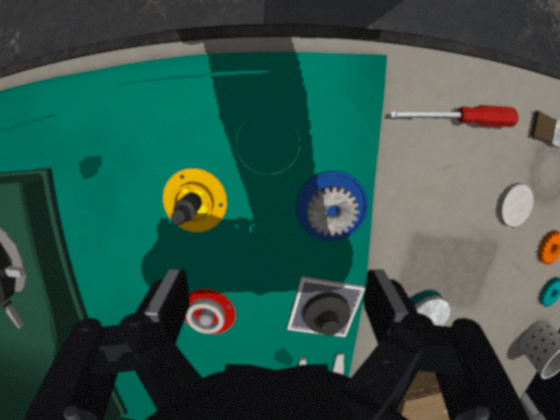

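View pics/side16.png

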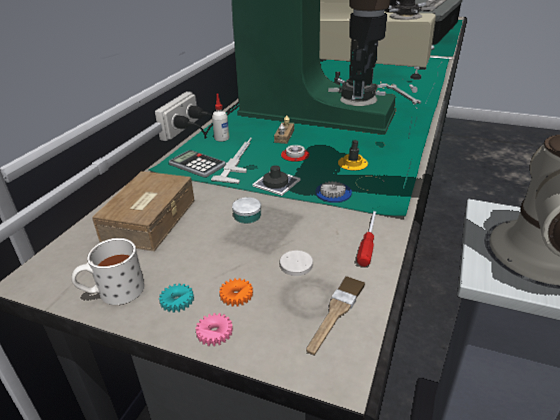

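All four pieces are seated: the pin is upright in the cup (neck and body centres 1.4 mm apart, within 2.7 mm of the cup centre). In the side picture the tin at (247,209) and the disc at (296,262) are where they were. The arm is clear, so I hand in.

```bash
python3 -c "
from bench import arm
print(arm.job_done(), arm.read_state()['clock'])"
```

```text
the job is handed in; nothing more can be done
the job is handed in; nothing more can be done
```

All four pieces are in their holders and the job is handed in. The last reading, just before that, was 34.9 s. I moved the anvil to the white tray, then the gear to the blue dish, the ring over the red post and the pin into the yellow cup.

The last wrist-camera checks, made with the arm clear and the gripper open:

| Piece | Offset from holder centre | Allowed | Height check |
|---|---|---|---|
| Anvil | about 2 mm | 14 mm | stem top 47.5 mm (48.5 expected) |
| Gear | about 3 mm | 13 mm | top 19.1 mm (19.5 expected) |
| Ring | about 2 mm | 12 mm | top about 19.5 mm (20.5 expected) |
| Pin | about 2–3 mm | 12 mm | neck-top reading about 67 mm (68.5 expected) |

- **Heights:** all four read slightly low, within the depth camera's error, so I take them as sitting flat.
- **Pin lean:** the pin leaned about 0.08 rad in the grip. After release it stood upright.
- **Tin and disc:** in the side view both look where they were at the start. The wrist measurements differ from the first estimates by up to 7 mm, which I take to be measuring error at the image edge, because nothing touched them.

No check failed.

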